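# Turn a culture plate over into the colony counter's well

### The job

First take the crumpled paper ball out of the colony counter's well and drop it in the open waste bin. Then turn the square culture plate that lies on the counter's front ledge upside down, so that it finally lies lid down, base up, flat in the square well; do not press it hard enough to crack it. Leave the stacked and single round dishes and the marker pen where they are.

Things in the scene. Friction and masses are not known exactly. Their poses are not given: they have to be found in the camera images.
- counter: Colony counter, a fixed white box 240 mm wide (y), from x = -70 to +170 mm in its own frame. Origin on the bench below the middle of the step; +x points from its front to its back, roughly to the robot's left. At x = 0 a 9 mm step rises from the ledge (front part) to the deck, 79 mm high, in which the square well lies. Behind x = 127 mm: a grey key panel, 97 mm high.
- ledge (a point): Middle of the ledge's front edge, counter x = -70 mm, y = 0. The ledge is flat, 240 mm wide, from here to the step, its top 70 mm above the bench; its front face drops straight to the bench with open air before it. Axes as the counter's.
- step (a point): Middle of the top edge of the step between ledge and deck (counter x = 0, y = 0, 79 mm above the bench). Axes as the counter's.
- well (a point): Centre of the well's flat floor, 71 mm above the bench, counter x = 61 mm. The well is 106 x 106 mm, square to the counter, 8 mm deep, its walls plumb; its near wall is 8 mm behind the step. Axes as the counter's.
- plate: Square lidded culture plate, clear with dark red agar in its base, taped shut: one rigid piece, about 80 g, 100 x 100 x 18 mm: lid 100 x 100 mm from 5 to 18 mm up, base 95 x 95 mm from 0 to 5 mm. Origin: centre of the base's outer face; +z from base to lid: up at the start, straight down when turned over (the origin is then 18 mm above what it lies on).
- plate_mid (a point): Middle of the plate, 9 mm above its origin. At the start it lies base down on the ledge, back edge 2 to 10 mm before the step, up to 15 mm to one side of the well's middle and up to 0.05 rad askew; its front overhangs the ledge by 32 to 40 mm. Free to slide; too wide to grasp across; cracks if pressed with over 40 N. Lifted by the overhang it turns over about the step into the well.
- wad: Crumpled ball of paper, stiff and light (15 g), about 55 mm across, lying in the well at the start. Origin at its underside as built (turns with it).
- wad_mid (a point): Middle of the paper ball, 31 mm above what it lies on at the start; it can be gripped here from above, about 44 to 65 mm across in any direction.
- bin: Open grey waste bin, fixed, 150 x 150 mm outside, 90 mm high, walls and floor 4 mm. Origin: centre of its underside. Stands to the left or right of the counter; the white tube rack is on the other side.
- rack: White tube rack with capped tubes, fixed, 100 x 160 x 100 mm; origin centre of its underside. Bystander.
- stack: Four round culture dishes stacked, 90 mm across, 60 mm high, loose, on the bench; origin centre of underside. Leave alone.
- dish: One round culture dish, 90 mm across, 15 mm high, loose, on the bench; origin centre of underside. Leave alone.
- marker: Marker pen, 120 mm long, 15 mm thick, lying along the deck beside the well, 100 to 115 mm to the counter's +y side; origin at its middle, underside. Leave alone.
Mind the look-alikes: they are no part of the job. What is shaped like the wad but blue is not meant.

How it is judged:
By the outcome, as a careful person would: the job done as asked, in the order asked, and still so for the second after the job is handed in, with the robot touching nothing.
It also fails if it takes over 72 s, if anything falls off the work surface, if the arm or the gripper's body presses on something with over 40 N, if the wrist force passes 120 N, or if a joint passes its speed limit or range.

### The arm

A 6-joint arm with a two-finger parallel gripper is mounted at the origin on the work surface. World frame = base frame: x ahead of the robot, y to its left, z up, the work surface at z = 0. Lengths are in m, angles in rad, forces in N, time in s.
With the tool pointing down it reaches from about 0.3 to 0.875 m from the base axis. Payload 6.4 kg.
Tool frame: the origin (TCP) lies on the centre line of the jaws, within the pads' length; the fingertips stand 8 mm ahead of it and the grasp point (between the pads) lies 11 mm behind it; z points along the fingers, y is the line along which they close (so a half turn about z gives the same grasp; the last joint's range is limited). The gripper opens to 85 mm and grips with 20 to 120 N. Pads are 22 mm wide; open, the fingers measure 114 mm over their backs; the gripper's body (76 mm by 85 mm) begins 54 mm behind the grasp point. The pads swing forward as they close: fully open they stand 13 mm farther back than shut.
Start: joints at [1.097, 0.181, 1.607, -0, 1.354, -0.206], TCP at [0.152, 0.555, 0.239] pointing down, gripper open.
Joint ranges: [-2.99, 2.99], [-0.89, 2.07], [0.3, 2.58], [-1.14, 4.28], [0, 2.63], [-3.12, 3.12]. Speed limits (rad/s): [2.57, 2.57, 3.01, 3.14, 3.14, 3.14].

### API

Orientations are given as a unit quaternion [w, x, y, z].
In Python, from bench import ctrl gives the robot as it stands.
- The arm moves only by the shell command python3 -m handwheel 'ROWS' [OPENING]. ROWS is JSON, a list that holds one entry, the list of rows, each a list of 4 numbers: the shift along the tool's x, y, z each as a share of 20 cm, from -1 to 1, then the turn about the tool's z as a share of 1.5 rad, from -1 to 1. In form: [[[x, y, z, twist], ...]]. A call has 1 to 10 rows; each row is the pose to reach, as a shift and turn from the pose commanded when the call began, along the tool's axes at that moment; what a row does not reach only later rows make up. A row lasts 1/8 s, in which the tool goes at most 62.5 mm and 10.7 degrees, less where a joint would pass 70% of its speed; a pose out of reach is approached as far as the arm can. A call with a number of a shift or a turn outside -1 to 1 is refused whole. A call with a gripper value outside its range is refused whole. OPENING is the finger opening in mm, from 0 to 85.4, set as the call begins (- or left out, the last holds). The fingers move at their own pace and stop on an object; the grip force is fixed at half the most. Time passes only in rows, so rows that repeat a pose let the fingers close. It gives the time, the measured TCP pose, the force, the opening and the grip force at its end, in the units of the state.
- ctrl.get_obs(): the state, without advancing time (a new reading comes with each control period).
- ctrl.camera(name): name is "scene" or "top" or "wrist"; returns a dict with "color" (400x640x3 uint8, red, green, blue), "range_z" (400x640 float32, m along the optical axis (not along the pixel's ray), 0 where there is no reading), "K" (3x3 intrinsics, pixels), "distortion" ([k1, k2, p1, p2, k3] as OpenCV has them; the pictures are not rectified), "pose" (4x4, takes a point from camera to world coordinates); the wrist camera has in their place "T_tool_cam" (4x4, takes a point from camera to tool coordinates, whose origin is the TCP and whose axes are the flange's). Camera axes: x right, y down, z forward; pixel columns grow to the right and rows downward; lengths in m; the calibration is good to about 2 mm. A picture is of the moment at which its call begins: read the wrist's pose just before it.
- ctrl.hand_in(): hands the job in; it is judged then, once.
The state is a dict: "time_s": time; "q": joint angles; "dq": joint speeds; "joint_efforts": joint torques, N m; "eef_pos": TCP position; "eef_rot": TCP orientation; "wrist_force": force on the tool from outside, world axes, zero at the start; "torque": the same for the moment, N m; "opening": opening from 0.0 (shut) to 1.0 (fully open); "grasp_force": force on a finger pad.
Only numpy, scipy, OpenCV 4.12 (cv2) and the standard library are available. Lean on these libraries where they do the work, as an engineer would, in place of code of your own. Each camera call takes 0.05 s, during which the arm holds its last target. There are 200 camera calls.

## Working session

There is one attempt and no reset: what is moved stays moved. The work goes in short steps, Python scripts to look and compute and a shell command to move; the robot and the scene stay as the last step left them, time stands still between calls to the robot, and variables do not carry over. Pictures are saved under pics/ and viewed, at most 10 in all, crops included, and the job is handed in when it is done.

```bash
ls; mkdir -p pics; cat > h.py <<'E'
from bench import ctrl
import numpy as np, cv2
def snap(n,f):
    o=ctrl.get_obs(); c=ctrl.camera(n); cv2.imwrite('pics/'+f,c['color'][:,:,::-1]); np.savez('pics/'+f+'.npz',**{k:v for k,v in c.items()},tp=o['eef_pos'],tr=o['eef_rot']); return c
def R(q):
    from scipy.spatial.transform import Rotation as r
    return r.from_quat([q[1],q[2],q[3],q[0]]).as_matrix()
def px(f,u,v,z=None,height=None):
    d=np.load('pics/'+f+'.npz')
    p=cv2.undistortPoints(np.array([[[u,v]]],float),d['K'],d['distortion'])[0,0]
    ray=np.array([p[0],p[1],1.])
    if 'pose' in d: T=d['pose']
    else:
        T=np.eye(4);T[:3,:3]=R(d['tr']);T[:3,3]=d['tp'];T=T@d['T_tool_cam']
    if height is not None:
        r=T[:3,:3]@ray; s=(height-T[2,3])/r[2]
    else: s=d['range_z'][int(v),int(u)] if z is None else z
    return T[:3,:3]@(ray*s)+T[:3,3]
E
python3 - <<'E'
from h import *
snap('top','top1.png');snap('scene','scene1.png')
o=ctrl.get_obs();print(o)
E
```

```text
pics
{'time_s': 0.1, 'q': array([ 1.09669871e+00,  1.81474709e-01,  1.60787776e+00,  3.34910585e-06,
        1.35381162e+00, -2.06293492e-01]), 'dq': array([ 1.10526911e-03, -3.16028292e-03, -2.34300310e-03, -2.31797317e-03,
       -7.91442624e-05, -1.97718424e-03]), 'joint_efforts': array([ 1.09906581e-03, -4.45878124e+01, -3.52236414e+01, -1.71430670e-04,
        4.17706164e-03,  1.80205853e-05]), 'eef_pos': array([0.15191131, 0.55407984, 0.23848438]), 'eef_rot': array([-2.63712572e-04,  1.33502600e-01,  9.91048151e-01, -7.40141401e-04]), 'wrist_force': array([0.22636871, 0.19854205, 0.08266142]), 'torque': array([-0.03658322, -0.02524578,  0.05637342]), 'grasp_force': 0.0, 'opening': 0.99743689669485}
```

View pics/top1.png

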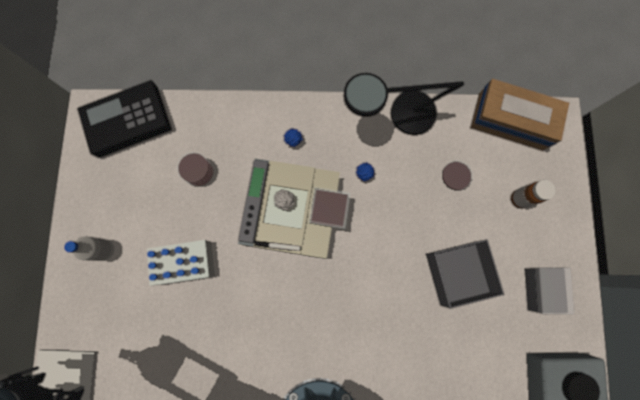

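View pics/scene1.png

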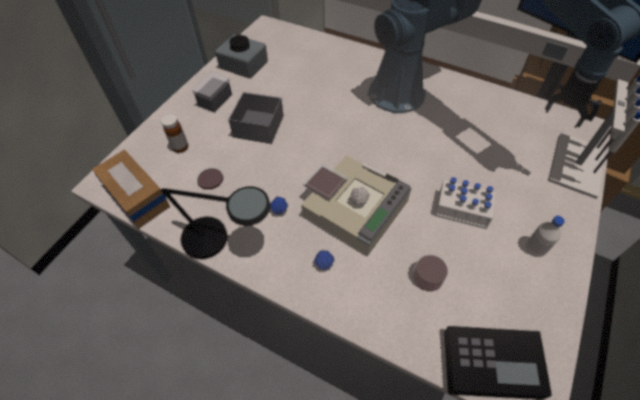

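Top view: the candidates for the wad are the grey ball in the well (285,200) and the blue balls at (293,137) and (365,172). I choose the grey one. The plate is at (330,209), and the open bin is at (465,273), to the robot's right. The closed grey box at (548,290) is a look-alike. Next is a close crop to check the choice.

```bash
python3 - <<'E'
from h import *
im=cv2.imread('pics/top1.png')[150:265,230:365]
cv2.imwrite('pics/crop1.png',cv2.resize(im,None,fx=5,fy=5,interpolation=cv2.INTER_CUBIC))
for n,u,v in [('wad',285,200),('plate',330,209),('deck',292,245),('panel',262,190),('ledge',325,250),('binfloor',465,273),('stack',195,168),('lamp',366,93)]: print(n,px('top1.png',u,v).round(4))
E
```

```text
wad [0.5827 0.0984 0.1272]
plate [ 0.5677 -0.0193  0.0856]
deck [0.4691 0.0793 0.0929]
panel [0.6153 0.165  0.0921]
ledge [ 0.4588 -0.0077  0.0682]
binfloor [4.0660e-01 4.0000e-04 1.1191e+00]
stack [0.6813 0.3617 0.0625]
lamp [ 0.8287 -0.0998  0.2426]
```

View pics/crop1.png

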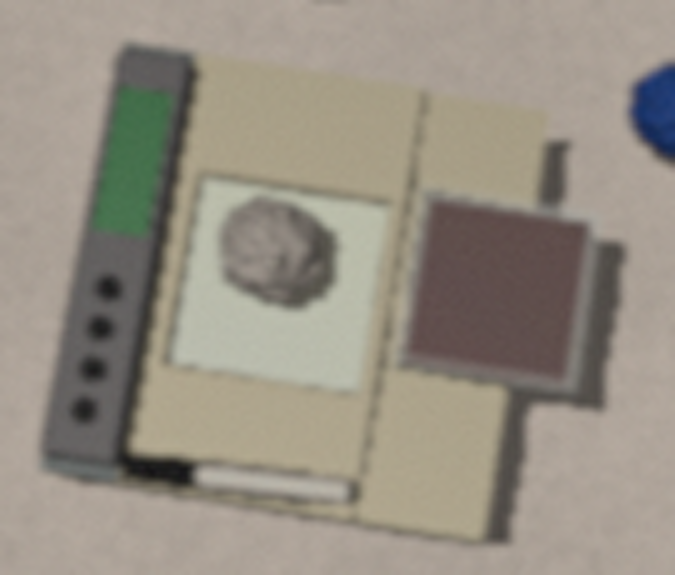

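The crop confirms the choice: grey-brown ball at crop (278,252) in the well, with the plate to its right at (497,288). The marker lies along the deck's bottom edge.

```bash
python3 - <<'E'
from h import *
f=lambda U,V,h:px('top1.png',(U+.5)/5-.5+230,(V+.5)/5-.5+150,height=h)
S=[('stepA',424,92,.079),('stepB',358,520,.079),('w1',203,178,.079),('w2',390,203,.079),('w3',358,390,.079),('w4',168,362,.079),('fA',548,108,.070),('fB',490,543,.070),
('p1',428,192,.088),('p2',595,212,.088),('p3',577,392,.088),('p4',400,364,.088),('wad',278,252,.102)]
P={}
for n,u,v,h in S: P[n]=f(u,v,h)[:2]
mod={'stepA':(0,-.12),'stepB':(0,.12),'w1':(.114,-.053),'w2':(.008,-.053),'w3':(.008,.053),'w4':(.114,.053),'fA':(-.07,-.12),'fB':(-.07,.12)}
def fit(mod):
    A=np.array([mod[k] for k in mod]);B=np.array([P[k] for k in mod])
    a0,b0=A.mean(0),B.mean(0);U,_,V=np.linalg.svd((A-a0).T@(B-b0));Rm=(U@V).T
    t=b0-Rm@a0; print('res mm',((A@Rm.T+t-B)*1000).round(1).tolist()); return Rm,t
Rc,tc=fit(mod);print('counter',tc,np.arctan2(Rc[1,0],Rc[0,0]),np.linalg.det(Rc))
pm={'p1':(.05,-.05),'p2':(-.05,-.05),'p3':(-.05,.05),'p4':(.05,.05)}
Rp,tp=fit(pm);print('plate',tp,np.arctan2(Rp[1,0],Rp[0,0]),'in counter',Rc.T@(tp-tc))
print('wad',P['wad'],Rc.T@(P['wad']-tc))
# depth-based cloud
d=np.load('pics/top1.png.npz');Q=[]
for v in range(185,216):
  for u in range(268,302):
    p=px('top1.png',u,v)
    if .1<p[2]<.15:Q.append(p)
Q=np.array(Q);print(len(Q),Q.min(0),Q.max(0),Q.mean(0))
for u,v in [(428,250),(492,240),(502,290),(439,306)]: print('bin',px('top1.png',u,v,height=.09).round(3))
o=ctrl.get_obs();print(R(o['eef_rot']).round(3))
E
```

```text
res mm [[2.7, -0.1], [-0.6, 0.4], [1.5, 1.5], [0.2, -0.9], [-2.3, -2.0], [-2.0, 0.4], [-0.6, -0.6], [1.0, 1.3]]
counter [0.56613355 0.04040102] 1.4423347768759285 1.0000000000000002
res mm [[2.9, 4.0], [0.5, -4.8], [-1.0, -2.0], [-2.5, 2.8]]
plate [ 0.57146193 -0.01812477] 1.451920717695361 in counter [-0.05736094 -0.01278213]
wad [0.58723684 0.10039213] [ 0.0622003  -0.01324403]
336 [0.5625074  0.07928822 0.10094472] [0.61624768 0.13289619 0.13086465] [0.58645095 0.10393725 0.11859662]
bin [ 0.462 -0.279  0.09 ]
bin [ 0.491 -0.451  0.09 ]
bin [ 0.361 -0.47   0.09 ]
bin [ 0.319 -0.303  0.09 ]
[[-0.964  0.265 -0.001]
 [ 0.265  0.964 -0.001]
 [ 0.    -0.002 -1.   ]]
```

```bash
python3 -m handwheel '[[[-0.3,-0.18,0,-0.093],[-0.6,-0.35,0,-0.093],[-0.9,-0.53,0,-0.093],[-0.9,-0.53,0,-0.093],[-0.9,-0.53,0,-0.093]]]' 85; python3 - <<'E'
from h import *
o=ctrl.get_obs();print(R(o['eef_rot']).round(3), R(o['eef_rot']).T@(np.array([.588,.103,.239])-o['eef_pos'])/.2)
E
```

```text
time_s: 0.72
eef_pos: [0.2986, 0.4035, 0.239]
eef_rot: [-0.0, 0.066, 0.998, -0.0]
wrist_force: [0.5, 0.7, -0.2]
opening: 0.994
grasp_force: 0.0
[[-0.991  0.131 -0.   ]
 [ 0.131  0.991 -0.   ]
 [ 0.    -0.    -1.   ]] [-1.63142634e+00 -1.29994458e+00  2.07724092e-04]
```

```bash
python3 -m handwheel '[[[-0.3,-0.24,0,0],[-0.6,-0.48,0,0],[-0.9,-0.72,0,0],[-0.9,-0.72,0,0],[-0.9,-0.72,0,0]]]' >/dev/null;python3 -m handwheel '[[[-0.3,-0.24,0,0],[-0.6,-0.48,0,0],[-0.73,-0.58,0,0],[-0.73,-0.58,0,0],[-0.73,-0.58,0,0]]]'; python3 - <<'E'
from h import *
c=snap('wrist','w1.png');print(c['T_tool_cam'].round(3),c['K'].round(0))
E
```

```text
time_s: 1.98
eef_pos: [0.5868, 0.1068, 0.2386]
eef_rot: [-0.001, 0.064, 0.998, 0.0]
wrist_force: [-0.5, -0.2, 0.5]
opening: 0.997
grasp_force: 0.0
[[ 0.    -0.964 -0.266  0.068]
 [ 1.     0.     0.     0.001]
 [-0.    -0.266  0.964 -0.134]
 [ 0.     0.     0.     1.   ]] [[287.   0. 321.]
 [  0. 287. 198.]
 [  0.   0.   1.]]
```

View pics/w1.png

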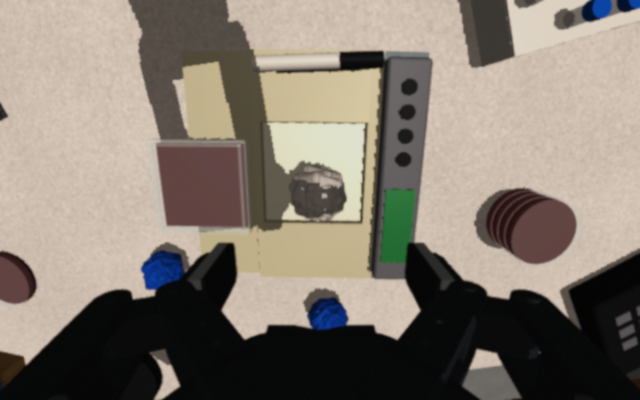

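Wrist view: the wad is at (318,192), the well rim spans (264,122) to (362,222), and the plate lies left of the step at (205,185).

```bash
python3 - <<'E'
from h import *
d=np.load('pics/w1.png.npz'); T=R(d['tr']); t0=d['tp']
f=lambda u,v,h:(T.T@(px('w1.png',u,v,height=h)-t0)*1000).round(1)[[1,0]]
for n,u,v,h in [('w',264,122,.079),('w',366,123,.079),('w',362,222,.079),('w',263,221,.079),('p',158,141,.088),('p',245,140,.088),('p',249,229,.088),('p',166,228,.088),('wad',318,192,.102)]: print(n,f(u,v,h), 'tool(cx,cy) mm')
Q=[]
for v in range(150,225):
  for u in range(285,350):
    p=px('w1.png',u,v)
    if .095<p[2]<.15:Q.append(T.T@(p-t0)*1000)
Q=np.array(Q);print(len(Q),np.percentile(Q,[1,50,99],axis=0).round(1))
for u,v in [(300,250),(225,250),(205,185),(340,150)]: print(px('w1.png',u,v).round(4))
im=cv2.imread('pics/w1.png')[100:290,140:380]
cv2.imwrite('pics/crop2.png',cv2.resize(im,None,fx=3,fy=3,interpolation=cv2.INTER_CUBIC))
E
```

```text
w [-55.2  65.4] tool(cx,cy) mm
w [46.3 64.5] tool(cx,cy) mm
w [ 46.2 -40. ] tool(cx,cy) mm
w [-61.5 -38.9] tool(cx,cy) mm
p [-160.1   48.1] tool(cx,cy) mm
p [-73.   48.5] tool(cx,cy) mm
p [-75.1 -44.6] tool(cx,cy) mm
p [-165.   -43.9] tool(cx,cy) mm
wad [-1.4 -0.5] tool(cx,cy) mm
2549 [[-24.1 -27.5 109.5]
 [  3.4  -2.1 118.2]
 [ 24.   23.3 139.5]]
[0.6565 0.0759 0.0786]
[0.5704 0.0664 0.2551]
[ 0.5685 -0.0095  0.0868]
[0.5524 0.1327 0.0731]
```

View pics/crop2.png

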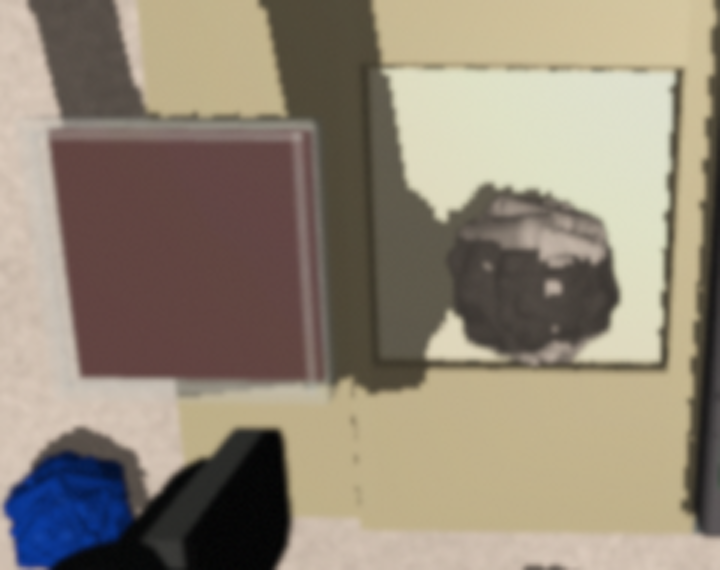

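The wad sits right under the tool. Descend and grip.

```bash
python3 -m handwheel '[[[0,-0.01,0.3,0],[0,-0.01,0.55,0],[0,-0.01,0.72,0],[0,-0.01,0.735,0],[0,-0.01,0.735,0]]]' 85; python3 -m handwheel '[[[0,0,0,0],[0,0,0,0],[0,0,0,0],[0,0,0,0],[0,0,0,0],[0,0,0,0]]]' 0;  python3 -m handwheel '[[[0,0,-0.3,0],[0,0,-0.6,0],[0,0,-0.65,0],[0,0,-0.65,0]]]'
```

```text
time_s: 2.65
eef_pos: [0.5878, 0.1042, 0.0937]
eef_rot: [0.001, 0.063, 0.998, 0.0]
wrist_force: [1.0, 0.5, 1.4]
opening: 0.998
grasp_force: 0.0
time_s: 3.4
eef_pos: [0.5894, 0.1034, 0.0955]
eef_rot: [0.002, 0.064, 0.998, 0.0]
wrist_force: [-1.7, 1.2, 8.0]
opening: 0.744
grasp_force: 63.9
time_s: 3.9
eef_pos: [0.5881, 0.1031, 0.224]
eef_rot: [0.002, 0.064, 0.998, 0.0]
wrist_force: [-1.1, 0.1, -1.2]
opening: 0.741
grasp_force: 65.6
```

```bash
python3 -m handwheel '[[[0.1,-0.3,0,0],[0.15,-0.6,0,0],[0.19,-0.83,0,0],[0.19,-0.83,0,0]]]'>/dev/null; python3 -m handwheel '[[[0.1,-0.3,0,0],[0.15,-0.6,0,0],[0.19,-0.83,0,0],[0.19,-0.83,0,0]]]'>/dev/null;  python3 -m handwheel '[[[0.1,-0.3,0,0],[0.15,-0.6,0,0],[0.19,-0.83,0,0],[0.19,-0.83,0,0],[0.19,-0.83,0,0]]]'
python3 - <<'E'
from h import *
c=snap('wrist','w2.png')
d=np.load('pics/w2.png.npz')
T=np.eye(4);T[:3,:3]=R(d['tr']);T[:3,3]=d['tp'];T=T@d['T_tool_cam']
z=c['range_z'];m=z>0;v,u=np.nonzero(m)
p=cv2.undistortPoints(np.stack([u,v],1)[None].astype(float),d['K'],d['distortion'])[0] if 0 else cv2.undistortPoints(np.stack([u,v],1).astype(float)[:,None],d['K'],d['distortion'])[:,0]
P=(T[:3,:3]@(np.c_[p,np.ones(len(p))]*z[v,u][:,None]).T).T+T[:3,3]
s=(abs(P[:,2]-.09)<.005)&(P[:,1]<-.25)
print(s.sum(),np.percentile(P[s],[1,99],axis=0).round(3), cv2.minAreaRect((P[s][:,:2]*1000).astype(np.float32)))
E
```

```text
time_s: 5.52
eef_pos: [0.4113, -0.3742, 0.2212]
eef_rot: [-0.0, 0.064, 0.998, 0.001]
wrist_force: [-0.6, 0.7, -0.5]
opening: 0.742
grasp_force: 65.8
9659 [[ 0.302 -0.658  0.085]
 [ 0.599 -0.301  0.091]] ((399.2386474609375, -478.35003662109375), (330.6300048828125, 340.4313049316406), 25.042173385620117)
```

```bash
python3 -m handwheel '[[[0,0,0.25,0],[0,0,0.38,0],[0,0,0.38,0]]]'; python3 -m handwheel '[[[0,0,0,0],[0,0,0,0],[0,0,0,0]]]' 85;  python3 -m handwheel '[[[0,0,-0.3,0],[-0.2,0.1,-0.4,0],[-0.2,0.4,-0.4,0],[-0.2,0.7,-0.4,0],[-0.2,0.9,-0.4,0]]]' 40; python3 - <<'E'
from h import *
snap('top','top2.png')
im=cv2.imread('pics/top2.png')[140:320,230:520]
cv2.imwrite('pics/crop3.png',cv2.resize(im,None,fx=2.7,fy=2.7,interpolation=cv2.INTER_CUBIC))
E
```

```text
time_s: 5.95
eef_pos: [0.4105, -0.3729, 0.144]
eef_rot: [-0.002, 0.063, 0.998, 0.002]
wrist_force: [-0.2, -0.3, -0.7]
opening: 0.747
grasp_force: 65.8
time_s: 6.32
eef_pos: [0.4112, -0.3767, 0.1475]
eef_rot: [0.001, 0.064, 0.998, -0.001]
wrist_force: [-0.2, -1.0, 0.2]
opening: 0.992
grasp_force: 0.0
time_s: 6.95
eef_pos: [0.4736, -0.2006, 0.2269]
eef_rot: [0.0, 0.064, 0.998, -0.0]
wrist_force: [0.1, -0.4, -0.6]
opening: 0.47
grasp_force: 0.0
```

View pics/crop3.png

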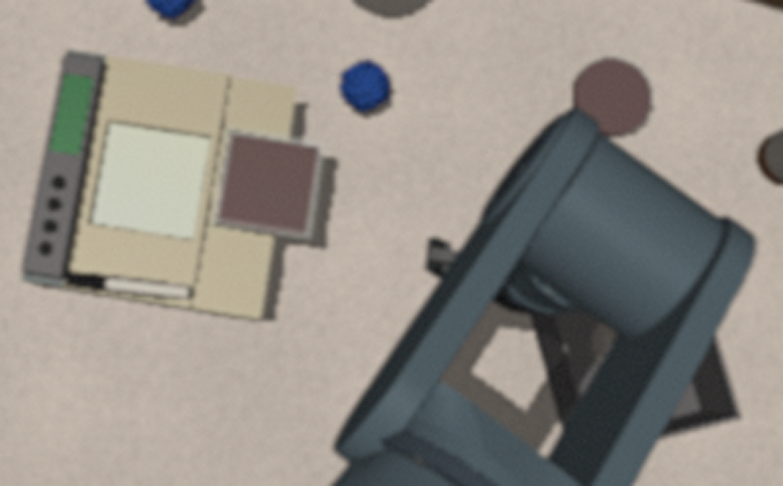

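The well is empty now; the plate is untouched at crop (270,185). Next I square the plate up sideways, with a closed fist against its −y side.

```bash
cat >> h.py <<'E'
O=np.array([.5658,.0411]);A=1.4423;C=np.array([[np.cos(A),-np.sin(A)],[np.sin(A),np.cos(A)]])
def cc(p): return np.r_[C.T@(np.array(p[:2])-O),p[2]]
def to(cx,cy,z,f=None):
    o=ctrl.get_obs();w=np.r_[O+C@[cx,cy],z];print('tcp counter',(cc(o['eef_pos'])*1000).round(1),'share',(R(o['eef_rot']).T@(w-o['eef_pos'])/.2).round(3),'yawdeg in counter of tool y',np.degrees(np.arctan2(R(o['eef_rot'])[1,1],R(o['eef_rot'])[0,1])-A).round(1))
E
python3 - <<'E'
from h import *
to(-.056,-.095,.1)
print('ball',px('w1.png',162,270).round(3),cc(px('w1.png',162,270)).round(3))
E
```

```text
tcp counter [-247.7   60.8  226.7] share [-0.782  0.954  0.637] yawdeg in counter of tool y 0.2
ball [ 0.676 -0.106  0.051] [-0.132 -0.128  0.051]
```

```bash
python3 -m handwheel '[[[-0.27,0.3,0,0],[-0.55,0.6,0,0],[-0.78,0.9,0,0],[-0.78,0.955,0.2,0],[-0.78,0.955,0.5,0],[-0.78,0.955,0.7,0],[-0.78,0.955,0.713,0],[-0.78,0.955,0.713,0]]]' 0; python3 - <<'E'
from h import *
to(-.056,-.062,.084)
snap('wrist','w3.png')
E
```

```text
time_s: 8.0
eef_pos: [0.6533, -0.034, 0.0854]
eef_rot: [0.001, 0.064, 0.998, -0.0]
wrist_force: [-0.4, -0.1, 0.8]
opening: 0.001
grasp_force: 0.0
tcp counter [-63.2 -96.4  85.4] share [0.172 0.036 0.007] yawdeg in counter of tool y -0.0
```

View pics/w3.png

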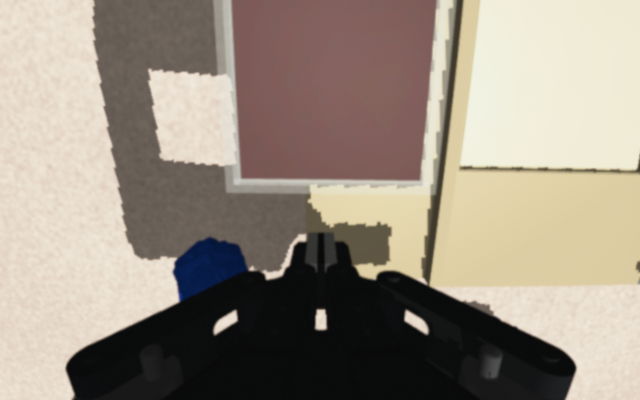

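```bash
python3 - <<'E'
from h import *
for n,u,v,h in [('well corner (8,-53)',461,168,.079),('well corner bottomright edge',638,170,.079),('ledge side (.,-120) at step',430,285,.079),('deck side',600,286,.079),('plate edge L',232,181,.088),('plate R',425,180,.088),('L75',228,192,.075),('R75',432,187,.075),('front top',220,20,.088)]: print(n,(cc(px('w3.png',u,v,height=h))*1000).round(1))
E
```

```text
well corner (8,-53) [  7.9 -51.7  79. ]
well corner bottomright edge [104.8 -51.9  79. ]
ledge side (.,-120) at step [  -0.8 -117.9   79. ]
deck side [ 102.  -120.9   79. ]
plate edge L [-103.8  -56.4   88. ]
plate R [-13.1 -55.9  88. ]
L75 [-110.5  -65.1   75. ]
R75 [ -4.2 -62.4  75. ]
front top [-103.9   11.7   88. ]
```

```bash
python3 -m handwheel '[[[0.03,0.03,0,0],[0.06,0.03,0,0],[0.09,0.03,0,0],[0.12,0.03,0,0],[0.14,0.03,0,0],[0.155,0.03,0,0],[0.17,0.03,0,0],[0.17,0.03,0,0]]]' 0; python3 - <<'E'
from h import *
to(-.056,-.061,.084)
snap('wrist','w4.png')
im=cv2.imread('pics/w4.png');print(im[:,330].sum(1)[0:260:6])
d=[cc(px('w4.png',330,v,height=.088))[1].round(4) for v in (150,200,240)];print(d)
E
```

```text
time_s: 9.05
eef_pos: [0.6193, -0.0229, 0.0836]
eef_rot: [-0.0, 0.064, 0.998, 0.0]
wrist_force: [0.5, -0.5, -1.3]
opening: 0.001
grasp_force: 0.0
tcp counter [-56.7 -61.3  83.6] share [ 0.001  0.003 -0.002] yawdeg in counter of tool y 0.0
[625 627 657 662 611 337 319 322 322 326 325 325 322 325 325 324 321 320
 320 319 317 313 313 310 308 306 305 302 300 301 298 299 295 291 293 291
 291 421 629 362 162 155 156 155]
[np.float64(-0.0067), np.float64(-0.0301), np.float64(-0.0504)]
```

View pics/w4.png

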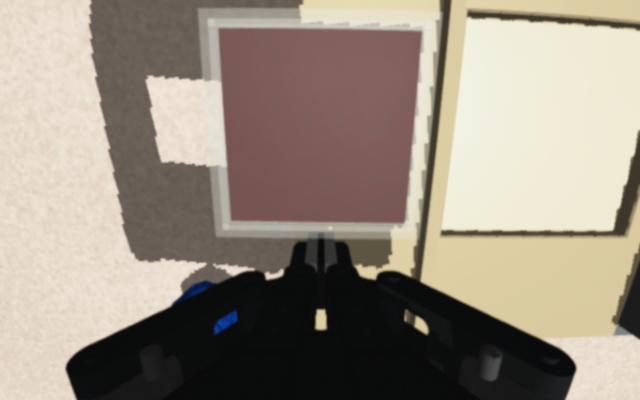

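```bash
python3 - <<'E'
from h import *
for n,u,v,h in [('well -53',442,233,.079),('well +53',468,13,.079),('well far',612,233,.079),
 ('bl',227,226,.088),('br',413,228,.088),('tl',207,20,.088),('tr',430,20,.088),('bl75',217,236,.075),('tl75',199,10,.075),('tr75',441,12,.075)]: print(n,(cc(px('w4.png',u,v,height=h))*1000).round(1))
im=cv2.imread('pics/w4.png')[0:250,180:480]
cv2.imwrite('pics/crop4.png',cv2.resize(im,None,fx=2.4,fy=2.4,interpolation=cv2.INTER_CUBIC))
E
```

```text
well -53 [  8.  -50.5  79. ]
well +53 [ 8.9 52.5 79. ]
well far [104.1 -51.4  79. ]
bl [-101.   -43.2   88. ]
br [-10.8 -44.2  88. ]
tl [-102.2   46.5   88. ]
tr [-10.9  46.5  88. ]
bl75 [-111.5  -53.9   75. ]
tl75 [-110.2   54.7   75. ]
tr75 [-1.7 53.9 75. ]
```

View pics/crop4.png

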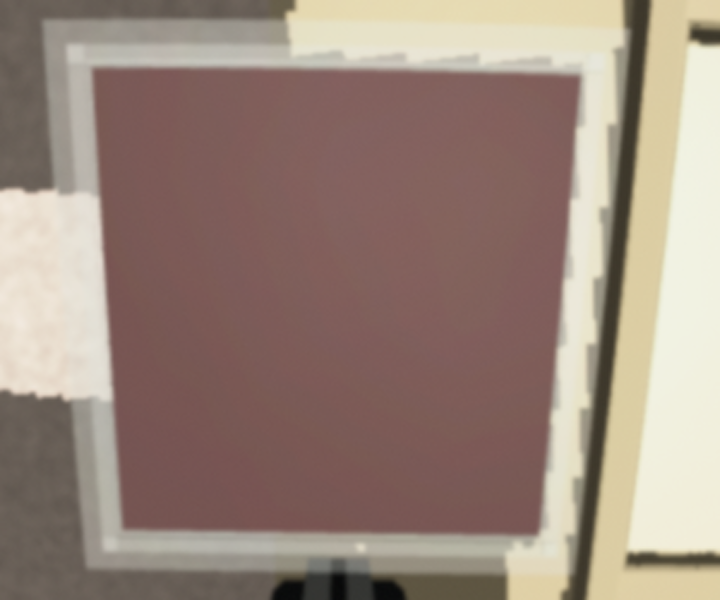

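```bash
python3 - <<'E'
from h import *
for u,v in [(198.8,8.3),(441.7,12.5),(418.3,238.3),(216.7,236.7)]: print((cc(px('w4.png',u,v,height=.088))*1000).round(1))
to(-.056,-.11,.15)
E
```

```text
[-105.3   50.9   88. ]
[-6.3 49.4 88. ]
[ -7.7 -49.6  88. ]
[-106.6  -48.8   88. ]
tcp counter [-56.7 -61.4  83.6] share [-0.243  0.004 -0.332] yawdeg in counter of tool y 0.0
```

Plate is now centred within 1 mm and square. Next I raise, go to the front and turn the jaws along counter y; one finger will lift at mid-front, the other stays beside the plate.

```bash
python3 -m handwheel '[[[-0.1,0,-0.1,0],[-0.1,0,-0.4,-0.1],[-0.05,-0.2,-0.6,-0.22],[0.2,-0.3,-0.6,-0.34],[0.45,-0.42,-0.6,-0.46],[0.55,-0.42,-0.6,-0.58],[0.55,-0.42,-0.6,-0.7],[0.55,-0.42,-0.6,-0.82],[0.55,-0.42,-0.6,-0.94],[0.55,-0.42,-0.6,-1]]]' 85; python3 -m handwheel '[[[0,0,0,-0.047],[0,0,0,-0.047],[0,0,0,-0.047]]]' ; python3 - <<'E'
from h import *
print(ctrl.get_obs()['q'].round(2));to(-.14,.05,.058)
E
```

```text
time_s: 10.35
eef_pos: [0.5137, -0.0416, 0.1997]
eef_rot: [-0.026, -0.605, 0.796, -0.022]
wrist_force: [-0.1, 0.2, 0.1]
opening: 0.994
grasp_force: 0.0
time_s: 10.72
eef_pos: [0.5165, -0.0279, 0.1981]
eef_rot: [-0.034, -0.623, 0.781, -0.028]
wrist_force: [0.1, -0.4, -0.2]
opening: 0.994
grasp_force: 0.0
[-0.23  0.11  1.78 -0.09  1.25 -3.12]
tcp counter [-74.8  40.  198.1] share [0.267 0.019 0.727] yawdeg in counter of tool y 84.5
```

Joint 6 reached its limit that way, so I turn the other way round and mirror the plan.

```bash
python3 -m handwheel '[[[0,0,0,0.12],[0,0,0,0.24],[0,-0.1,0,0.36],[0,-0.2,0,0.48],[0,-0.3,0,0.6],[0,-0.4,0,0.72],[0,-0.4,0,0.84],[0,-0.4,0,0.96],[0,-0.4,0,1],[0,-0.4,0,1]]]' 85 >/dev/null; python3 -m handwheel '[[[0,0,0,0.12],[0,0,0,0.24],[0,0,0,0.36],[0,0,0,0.48],[0,0,0,0.6],[0,0,0,0.72],[0,0,0,0.84],[0,0,0,0.96],[0,0,0,1],[0,0,0,1]]]' >/dev/null;  python3 -m handwheel '[[[0,0,0,0.094],[0,0,0,0.094]]]' ; python3 - <<'E'
from h import *
print(ctrl.get_obs()['q'].round(2));to(-.14,-.03,.061)
E
```

```text
time_s: 13.48
eef_pos: [0.5945, -0.0457, 0.1981]
eef_rot: [0.028, 0.78, 0.624, -0.034]
wrist_force: [0.3, -0.2, -0.8]
opening: 0.995
grasp_force: 0.0
[-0.23  0.28  1.58 -0.09  1.28  0.02]
tcp counter [-82.4 -39.6 198.1] share [-0.23  -0.021  0.709] yawdeg in counter of tool y -95.3
```

```bash
python3 - <<'E'
from h import *
M=R(ctrl.get_obs()['eef_rot']);B=np.eye(3);B[:2,:2]=C
print((B.T@M).round(3))
E
```

```text
[[ 0.992 -0.093 -0.088]
 [-0.092 -0.996  0.008]
 [-0.088  0.    -0.996]]
```

```bash
python3 -m handwheel '[[[0,0,0,0.12],[0,0,0,0.24],[0,0,0,0.36],[0,0,0,0.48],[0,0,0,0.6],[0,0,0,0.72],[0,0,0,0.84],[0,0,0,0.96],[0,0,0,1]]]' 85 >/dev/null; python3 -m handwheel '[[[0,0,0,0.12],[0,0,0,0.24],[0,0,0,0.36],[0,0,0,0.48],[0,0,0,0.6],[0,0,0,0.72],[0,0,0,0.84],[0,0,0,0.96],[0,0,0,1]]]' >/dev/null;  python3 -m handwheel '[[[0,0,0,0.12],[0,0,0,0.12]]]' ; python3 - <<'E'
from h import *
print(ctrl.get_obs()['q'].round(3));to(-.14,-.03,.061)
M=R(ctrl.get_obs()['eef_rot']);B=np.eye(3);B[:2,:2]=C
print((B.T@M).round(3))
E
```

```text
time_s: 15.98
eef_pos: [0.5897, -0.0647, 0.1997]
eef_rot: [-0.024, -0.621, 0.783, -0.021]
wrist_force: [0.1, -1.0, -0.1]
opening: 0.994
grasp_force: 0.0
[-0.276  0.262  1.593 -0.066  1.281  3.113]
tcp counter [-101.9  -37.3  199.7] share [0.149 0.019 0.704] yawdeg in counter of tool y 84.3
[[-0.993  0.1   -0.063]
 [ 0.1    0.995  0.004]
 [ 0.063 -0.002 -0.998]]
```

```bash
python3 -m handwheel '[[[0,0,0,0.12],[0,0,0,0.12],[0,0,0,0.12]]]' ; python3 - <<'E'
from h import *
print(ctrl.get_obs()['q'].round(3));to(-.14,-.03,.061)
M=R(ctrl.get_obs()['eef_rot']);B=np.eye(3);B[:2,:2]=C
print((B.T@M).round(3))
E
```

```text
time_s: 16.35
eef_pos: [0.5753, -0.1008, 0.1999]
eef_rot: [0.0, -0.576, 0.818, -0.007]
wrist_force: [-0.2, 0.3, -0.5]
opening: 0.994
grasp_force: 0.0
[-0.372  0.231  1.631 -0.008  1.268  3.116]
tcp counter [-139.5  -27.6  199.9] share [-0.006 -0.003  0.695] yawdeg in counter of tool y 77.7
[[-0.977  0.214 -0.011]
 [ 0.214  0.977 -0.01 ]
 [ 0.008 -0.012 -1.   ]]
```

```bash
python3 -m handwheel '[[[-0.1,0,0,0.12],[-0.1,0,0,0.2],[-0.1,0,0,0.25],[-0.1,0,0,0.25]]]' ; python3 - <<'E'
from h import *
print(ctrl.get_obs()['q'].round(3));to(-.14,-.03,.061)
M=R(ctrl.get_obs()['eef_rot']);B=np.eye(3);B[:2,:2]=C
print((B.T@M).round(3))
E
```

```text
time_s: 16.85
eef_pos: [0.5239, -0.1667, 0.1859]
eef_rot: [0.053, -0.466, 0.883, 0.015]
wrist_force: [-0.0, -0.2, 0.2]
opening: 0.994
grasp_force: 0.0
[-0.586  0.148  1.762  0.115  1.21   3.117]
tcp counter [-211.4   15.   185.9] share [-0.351 -0.024  0.667] yawdeg in counter of tool y 62.9
[[-0.886  0.456  0.086]
 [ 0.451  0.89  -0.068]
 [-0.107 -0.022 -0.994]]
```

```bash
python3 -m handwheel '[[[-0.1,0.05,0,0],[-0.2,0.1,0,0],[-0.35,0.16,0,0],[-0.35,0.16,0,0]]]' ; python3 - <<'E'
from h import *
print(ctrl.get_obs()['q'].round(3));to(-.14,-.03,.061)
M=R(ctrl.get_obs()['eef_rot']);B=np.eye(3);B[:2,:2]=C
print((B.T@M).round(3))
E
```

```text
time_s: 17.35
eef_pos: [0.5222, -0.1141, 0.188]
eef_rot: [0.072, -0.484, 0.872, 0.024]
wrist_force: [-0.1, 0.5, 0.0]
opening: 0.994
grasp_force: 0.0
[-0.526  0.099  1.816  0.159  1.198  3.117]
tcp counter [-159.5   23.3  188. ] share [-0.103 -0.184  0.663] yawdeg in counter of tool y 65.3
[[-0.9    0.418  0.123]
 [ 0.41   0.908 -0.087]
 [-0.148 -0.028 -0.989]]
```

```bash
python3 -m handwheel '[[[-0.2,0,0,0.1],[-0.4,0,0,0.15],[-0.4,-0.1,0,0.2],[-0.4,-0.2,0,0.2]]]' ; python3 - <<'E'
from h import *
print(ctrl.get_obs()['q'].round(3));to(-.14,-.03,.061)
M=R(ctrl.get_obs()['eef_rot']);B=np.eye(3);B[:2,:2]=C
print((B.T@M).round(3))
E
```

```text
time_s: 17.85
eef_pos: [0.5097, -0.1566, 0.1609]
eef_rot: [0.117, -0.389, 0.912, 0.05]
wrist_force: [0.3, -0.1, 0.2]
opening: 0.996
grasp_force: 0.0
[-0.674  0.122  1.866  0.279  1.146  3.117]
tcp counter [-203.2   30.4  160.9] share [-0.294 -0.055  0.593] yawdeg in counter of tool y 53.5
[[-0.778  0.594  0.203]
 [ 0.575  0.804 -0.149]
 [-0.252  0.001 -0.968]]
```

The tool now leans about 15° with its fingertips pointing to the counter's back, which helps it hook under the overhang. I twist so the finger's side face meets the plate edge squarely.

```bash
cat >> h.py <<'E'
def pose():
    o=ctrl.get_obs();M=R(o['eef_rot']);B=np.eye(3);B[:2,:2]=C
    return cc(o['eef_pos']),B.T@M,o
def tw(x):  # twist so that tool x becomes closest to x (counter axes)
    p,M,o=pose();l=M.T@np.array(x,float);a=np.arctan2(l[1],l[0]);print('twist share',a/1.5)
def go(off,tgt): # shares to bring tool point off to counter point tgt
    p,M,o=pose();cur=p+M@off;print('pt mm',(cur*1000).round(1),'share',(M.T@(np.array(tgt)-cur)/.2).round(3),'tcp',(p*1000).round(1),'F',(M.T@np.r_[C.T@o['wrist_force'][:2],o['wrist_force'][2]]).round(1),'t',round(o['time_s'],2))
Af=np.array([-.011,.050,-.005])
E
python3 - <<'E'
from h import *
tw([-.979,0,-.205])
E
```

```text
twist share -0.4140808075884197
```

```bash
python3 -m handwheel '[[[0,0,-0.1,-0.11],[0,0,-0.2,-0.22],[0,0,-0.2,-0.33],[0,0,-0.2,-0.41],[0,0,-0.2,-0.414],[0,0,-0.2,-0.414]]]' ; python3 - <<'E'
from h import *
p,M,o=pose();print(M.round(3),o['q'].round(2))
go(Af,[-.125,.010,.12]);go(Af,[-.125,.010,.066]);go(Af,[-.109,.01,.066])
E
```

```text
time_s: 18.6
eef_pos: [0.5036, -0.1633, 0.2004]
eef_rot: [0.127, -0.649, 0.75, 0.012]
wrist_force: [0.1, -0.0, 0.2]
opening: 1.0
grasp_force: 0.0
[[-0.979  0.031  0.203]
 [ 0.     0.989 -0.15 ]
 [-0.206 -0.147 -0.967]] [-0.69  0.06  1.84  0.27  1.23  2.5 ]
pt mm [-199.4   85.6  200.1] share [-0.282 -0.303  0.52 ] tcp [-210.7   35.5  200.4] F [-0.  -0.2 -0.2] t 18.6
pt mm [-199.4   85.6  200.1] share [-0.226 -0.264  0.781] tcp [-210.7   35.5  200.4] F [-0.  -0.2 -0.2] t 18.6
pt mm [-199.4   85.6  200.1] share [-0.304 -0.261  0.798] tcp [-210.7   35.5  200.4] F [-0.  -0.2 -0.2] t 18.6
```

```bash
python3 -m handwheel '[[[-0.09,-0.1,0.2,0],[-0.18,-0.2,0.4,0],[-0.25,-0.26,0.55,0],[-0.21,-0.257,0.7,0],[-0.21,-0.257,0.83,0],[-0.21,-0.257,0.83,0],[-0.21,-0.257,0.83,0]]]' ; python3 - <<'E'
from h import *
go(Af,[-.107,.01,.055])
snap('wrist','w5.png')
E
```

```text
time_s: 19.48
eef_pos: [0.5885, -0.1004, 0.0569]
eef_rot: [0.127, -0.649, 0.75, 0.011]
wrist_force: [0.1, -0.3, 0.2]
opening: 0.998
grasp_force: 0.0
pt mm [-126.2    9.5   56.6] share [-0.092  0.006  0.027] tcp [-137.4  -40.7   56.9] F [ 0.2 -0.2 -0.2] t 19.48
```

View pics/w5.png

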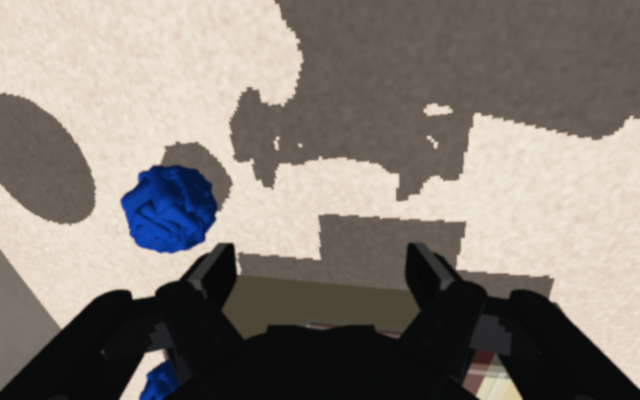

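```bash
python3 -m handwheel '[[[-0.04,0,0.008,0],[-0.08,0.002,0.016,0],[-0.1,0.003,0.02,0],[-0.115,0.003,0.023,0],[-0.13,0.004,0.026,0],[-0.137,0.004,0.028,0],[-0.137,0.004,0.028,0]]]' ; python3 - <<'E'
from h import *
go(Af,[-.098,.01,.055])
E
python3 -m handwheel '[[[-0.01,0,0.002,0],[-0.02,0,0.004,0],[-0.025,0,0.005,0],[-0.025,0,0.005,0]]]' >/dev/null; python3 - <<'E'
from h import *
go(Af,[-.098,.01,.055])
E
```

```text
time_s: 20.4
eef_pos: [0.5916, -0.0722, 0.0561]
eef_rot: [0.127, -0.65, 0.75, 0.012]
wrist_force: [0.9, 0.5, -0.2]
opening: 0.995
grasp_force: 0.0
pt mm [-97.9  10.1  55.8] share [0.002 0.    0.004] tcp [-109.1  -40.1   56.1] F [-0.6 -0.7  0.5] t 20.4
pt mm [-95.9   8.5  56.3] share [0.012 0.008 0.003] tcp [-107.1  -41.7   56.8] F [11.  -1.5 -2.1] t 20.9
```

Contact with the step is reached at about 11 N. Now lift along an arc.

```bash
python3 -m handwheel '[[[-0.006,-0.003,-0.02,0],[-0.011,-0.006,-0.042,0],[-0.018,-0.009,-0.062,0],[-0.025,-0.0126,-0.083,0]]]' >/dev/null; python3 - <<'E'
from h import *
go(Af,[-.098,.01,.055])
c=snap('scene','s2.png')
im=cv2.imread('pics/s2.png')[130:260,270:430]
cv2.imwrite('pics/crop5.png',cv2.resize(im,None,fx=4,fy=4,interpolation=cv2.INTER_CUBIC))
E
```

```text
pt mm [-94.6   8.6  74.1] share [0.036 0.021 0.088] tcp [-105.9  -41.6   74.6] F [12.1 -0.8 -3.3] t 21.4
```

View pics/crop5.png

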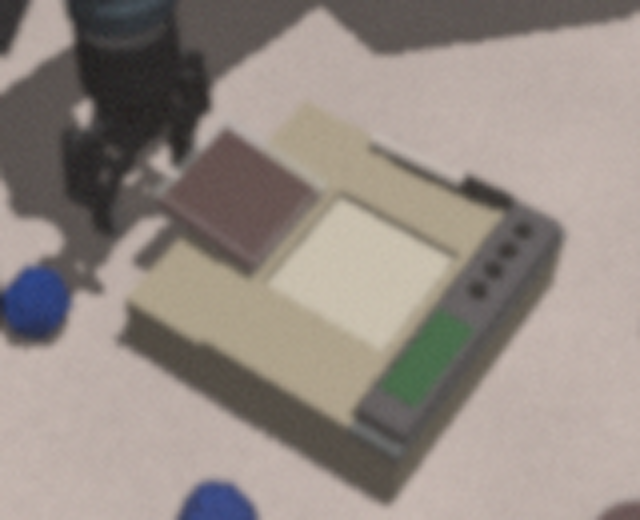

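The front edge has lifted about 10° and the plate is sticking to the finger. That was my picture limit (11 views, one over), so from here I rely on depth numbers only.

```bash
cat >> h.py <<'E'
def cloud(n):
    d=ctrl.camera(n);z=d['range_z'];v,u=np.nonzero(z>0)
    p=cv2.undistortPoints(np.stack([u,v],1).astype(float)[:,None],d['K'],d['distortion'])[:,0]
    P=(np.c_[p,np.ones(len(p))]*z[v,u][:,None])@d['pose'][:3,:3].T+d['pose'][:3,3]
    return np.c_[(P[:,:2]-O)@C,P[:,2]],d['color'][v,u].astype(int)
def plate(ns=('scene','top')):
    for n in ns:
        P,c=cloud(n)
        red=(c[:,0]-c[:,2]>12)&(c[:,0]-c[:,1]>12)&(c[:,0]<170)
        b=red&(abs(P[:,1])<.07)&(P[:,0]>-.14)&(P[:,0]<.13)&(P[:,2]>.065)&(P[:,2]<.24)
        Q=P[b]
        if len(Q)<15: print(n,'few',len(Q));continue
        m=np.median(Q,0);w=np.linalg.svd(Q-m,full_matrices=False)[2][2];w*=np.sign(w[2])
        print(n,len(Q),'med',(m*1000).round(0),'rng',(np.percentile(Q,[3,97],axis=0)*1000).round(0).tolist(),'n',w.round(2),'tilt',np.degrees(np.arctan2(w[0],w[2])).round(1))
E
python3 -m handwheel '[[[-0.02,-0.006,-0.038,0],[-0.039,-0.0115,-0.075,0],[-0.065,-0.017,-0.11,0],[-0.092,-0.022,-0.145,0]]]' >/dev/null; python3 - <<'E'
from h import *
go(Af,[-.098,.01,.055]);plate()
E
```

```text
pt mm [-82.9   8.3 107.4] share [0.126 0.046 0.237] tcp [-94.1 -41.8 107.9] F [ 3.9 -0.3 -2. ] t 21.95
scene 746 med [-38. -10. 113.] rng [[-72.0, -51.0, 89.0], [-3.0, 35.0, 136.0]] n [ 0.49 -0.05  0.87] tilt 29.7
top 787 med [-40.  -4. 119.] rng [[-74.0, -41.0, 97.0], [-9.0, 38.0, 141.0]] n [ 0.57 -0.01  0.82] tilt 34.7
```

```bash
python3 -m handwheel '[[[-0.032,-0.005,-0.03,0],[-0.065,-0.009,-0.058,0],[-0.1,-0.013,-0.084,0],[-0.138,-0.016,-0.106,0],[-0.178,-0.019,-0.125,0],[-0.217,-0.021,-0.14,0]]]' >/dev/null; python3 - <<'E'
from h import *
go(Af,[-.098,.01,.055]);plate();print(pose()[2]['q'].round(2))
E
```

```text
pt mm [-42.1  10.2 142.9] share [0.364 0.056 0.368] tcp [-53.4 -40.  143.1] F [ 0.7 -0.7  0.3] t 22.8
scene 575 med [-18. -11. 141.] rng [[-38.0, -52.0, 100.0], [0.0, 30.0, 173.0]] n [ 0.89 -0.05  0.46] tilt 62.7
top 158 med [-16. -13. 144.] rng [[-30.0, -37.0, 125.0], [-8.0, 31.0, 174.0]] n [ 0.92 -0.02  0.39] tilt 67.1
[-0.35  0.24  1.76  0.27  1.05  2.81]
```

```bash
python3 -m handwheel '[[[-0.045,0.004,0,-0.12],[-0.088,0.016,0,-0.24],[-0.129,0.036,0,-0.36],[-0.165,0.062,0,-0.48],[-0.196,0.095,0,-0.6],[-0.221,0.132,0,-0.72],[-0.238,0.174,0,-0.84],[-0.248,0.218,0,-0.96],[-0.249,0.232,0,-1],[-0.249,0.232,0,-1]]]' >/dev/null; python3 - <<'E'
from h import *
p,M,o=pose();print(M.round(3),o['q'].round(2))
for f in ([0,.0425,-.005],[0,-.0425,-.005]): go(np.array(f),[0,0,.15])
plate()
tw([0,-.989,.154])
E
```

```text
[[-0.099 -0.974  0.204]
 [-0.986  0.069 -0.15 ]
 [ 0.132 -0.216 -0.967]] [-0.27  0.15  1.87  0.27  1.02  1.38]
pt mm [-46.3   9.8 141.7] share [ 0.031 -0.238  0.014] tcp [ -3.9   6.2 146. ] F [ 0.3  0.  -0.2] t 24.15
pt mm [ 36.5   4.  160. ] share [0.031 0.187 0.014] tcp [ -3.9   6.2 146. ] F [ 0.3  0.  -0.2] t 24.15
scene 619 med [-20. -11. 136.] rng [[-39.0, -52.0, 80.0], [1.0, 33.0, 171.0]] n [ 0.86 -0.14  0.49] tilt 60.4
top few 0
twist share -0.06826194435727868
```

```bash
python3 - <<'E'
from h import *
P,c=cloud('scene')
red=(c[:,0]-c[:,2]>12)&(c[:,0]-c[:,1]>12)&(c[:,0]<170)
b=red&(abs(P[:,1])<.07)&(P[:,0]>-.14)&(P[:,0]<.1)&(P[:,2]>.084)&(P[:,2]<.24)
Q=P[b]
for i in range(6):
    m=Q.mean(0);w=np.linalg.svd(Q-m,full_matrices=False)[2][2];w*=np.sign(w[0]);r=(P[b]-m)@w;k=abs(r)<max(.002,1.5*np.median(abs(r)));Q=P[b][k]
print(len(P[b]),len(Q),w.round(3),np.median(abs(r)))
for z in (.09,.11,.13,.15,.17):
    s=Q[abs(Q[:,2]-z)<.006]
    for y in (-.04,-.02,0,.02,.04):
        t=s[abs(s[:,1]-y)<.01]
        if len(t): print(z,y,len(t),(np.median(t[:,0])*1000).round(1),end=' | ')
    print()
E
```

```text
592 449 [ 0.901 -0.057  0.43 ] 0.0011759055868838155

0.11 -0.04 19 -8.9 | 0.11 -0.02 17 -7.6 | 0.11 0 14 -6.3 | 0.11 0.02 15 -5.3 | 0.11 0.04 1 -3.3 | 
0.13 -0.04 18 -18.6 | 0.13 -0.02 18 -17.2 | 0.13 0 17 -16.2 | 0.13 0.02 17 -15.3 | 0.13 0.04 2 -13.7 | 
0.15 -0.04 16 -28.8 | 0.15 -0.02 17 -27.0 | 0.15 0 17 -25.8 | 0.15 0.02 15 -24.7 | 0.15 0.04 1 -25.6 | 
0.17 -0.04 10 -36.2 | 0.17 -0.02 14 -35.5 | 0.17 0 12 -34.7 | 0.17 0.02 17 -33.4 | 0.17 0.04 3 -31.8 |
```

```bash
python3 -m handwheel '[[[-0.015,0.005,0.03,-0.03],[-0.03,0.012,0.06,-0.068],[-0.035,0.017,0.0725,-0.068]]]' >/dev/null;  python3 -m handwheel '[[[0,0,0,0],[0,0,0,0],[0,0,0,0]]]' 55; python3 - <<'E'
from h import *
p,M,o=pose();print(M.round(3))
for f in ([0,.0275,0],[0,-.0275,0]): go(np.array(f),[0,0,.15])
plate(['scene'])
E
```

```text
time_s: 25.05
eef_pos: [0.5549, 0.0389, 0.1308]
eef_rot: [-0.097, 0.99, -0.055, 0.084]
wrist_force: [0.3, 0.3, -0.1]
opening: 0.642
grasp_force: 0.0
[[ 0.001 -0.979  0.204]
 [-0.988 -0.032 -0.151]
 [ 0.155 -0.201 -0.967]]
pt mm [-30.5   9.7 125.3] share [ 0.067 -0.173 -0.081] tcp [ -3.6  10.5 130.8] F [ 0.2 -0.3  0.2] t 25.05
pt mm [ 23.3  11.4 136.3] share [ 0.067  0.102 -0.081] tcp [ -3.6  10.5 130.8] F [ 0.2 -0.3  0.2] t 25.05
scene 556 med [-12. -12. 141.] rng [[-30.0, -53.0, 80.0], [23.0, 32.0, 176.0]] n [ 0.89 -0.1   0.44] tilt 63.7
```

```bash
python3 -m handwheel '[[[0,-0.03,0.006,0],[0,-0.05,0.01,0],[0,-0.08,0.016,0],[0,-0.1,0.02,0]]]' 38; python3 - <<'E'
from h import *
for f in ([0,.019,0.003],[0,-.019,0.003]): go(np.array(f),[0,0,.15])
plate(['scene'])
E
```

```text
time_s: 25.6
eef_pos: [0.5572, 0.0597, 0.1306]
eef_rot: [-0.097, 0.99, -0.055, 0.083]
wrist_force: [-0.1, -0.1, 0.9]
opening: 0.445
grasp_force: 0.2
pt mm [ -0.6   9.9 123.9] share [ 0.069 -0.028 -0.118] tcp [ 17.4  10.9 130.6] F [ 0.  -0.1 -0.9] t 25.6
pt mm [ 36.6  11.1 131.5] share [ 0.069  0.162 -0.118] tcp [ 17.4  10.9 130.6] F [ 0.  -0.1 -0.9] t 25.6
scene 188 med [ 19. -25. 175.] rng [[-56.0, -58.0, 68.0], [65.0, 63.0, 180.0]] n [-0.72  0.63  0.27] tilt -69.2
```

```bash
cat >> h.py <<'E'
def prof(n='scene'):
    P,c=cloud(n)
    red=(c[:,0]-c[:,2]>12)&(c[:,0]-c[:,1]>12)&(c[:,0]<170)
    b=red&(abs(P[:,1])<.055)&(P[:,0]>-.09)&(P[:,0]<.13)&(P[:,2]>.082)&(P[:,2]<.24)
    Q=P[b]
    for z in np.arange(.085,.2,.01):
        t=Q[abs(Q[:,2]-z)<.005]
        if len(t)>2: print(n,z.round(3),len(t),'x',(np.percentile(t[:,0],[10,50,90])*1000).round(0),'y',(np.percentile(t[:,1],[5,95])*1000).round(0))
E
python3 - <<'E'
from h import *
prof();prof('top')
E
```

```text
scene 0.135 6 x [12. 17. 20.] y [-51. -20.]
scene 0.145 5 x [16. 21. 23.] y [-54. -18.]
scene 0.155 8 x [19. 23. 24.] y [-54.  -4.]
scene 0.165 12 x [23. 25. 26.] y [-53.   0.]
scene 0.175 100 x [13. 20. 26.] y [-51.   7.]
scene 0.185 6 x [17. 20. 24.] y [-35.   4.]
```

```bash
python3 -m handwheel '[[[0,0,0,0],[0,0,0,0],[0,0,0,0],[0,0,0,0]]]' 85; python3 - <<'E'
from h import *
for f in ([0,.0425,-.005],[0,-.0425,-.005]): go(np.array(f),[0,0,.15])
prof();prof('top')
E
```

```text
time_s: 26.25
eef_pos: [0.5572, 0.0591, 0.1306]
eef_rot: [-0.097, 0.99, -0.055, 0.083]
wrist_force: [0.3, 0.4, -0.3]
opening: 0.996
grasp_force: 0.1
pt mm [-25.9  10.2 126.9] share [ 0.068 -0.148 -0.077] tcp [ 16.8  10.9 130.6] F [ 0.2 -0.3  0.4] t 26.25
pt mm [ 57.3  13.  144. ] share [ 0.068  0.277 -0.077] tcp [ 16.8  10.9 130.6] F [ 0.2 -0.3  0.4] t 26.25
scene 0.165 8 x [36. 37. 40.] y [-50.   4.]
scene 0.175 49 x [36. 39. 43.] y [-42.  15.]
```

```bash
python3 -m handwheel '[[[-0.037,-0.004,0.001,0.12],[-0.072,-0.016,0.002,0.24],[-0.104,-0.036,0.004,0.36],[-0.133,-0.062,0.006,0.48],[-0.155,-0.095,0.007,0.6],[-0.167,-0.126,0.008,0.7],[-0.167,-0.126,0.008,0.7]]]' 85; python3 - <<'E'
from h import *
p,M,o=pose();print(M.round(3))
for f in ([0,.05,-.005],[0,-.05,-.005]): go(np.array(f),[0,0,.15])
print((M.T@np.array([1,0,0])/.2*.01).round(4),(M.T@np.array([0,0,-1])/.2*.01).round(4))
prof();prof('top')
E
```

```text
time_s: 27.22
eef_pos: [0.527, 0.0886, 0.1291]
eef_rot: [-0.126, 0.83, -0.543, 0.024]
wrist_force: [0.2, -0.1, 0.9]
opening: 0.997
grasp_force: 0.1
[[-0.848 -0.49   0.204]
 [-0.522  0.84  -0.151]
 [-0.097 -0.234 -0.967]]
pt mm [ 16.6  87.3 122.2] share [ 0.285 -0.359 -0.085] tcp [ 42.1  44.6 129.1] F [ 0.1 -0.3 -0.8] t 27.23
pt mm [ 65.6   3.4 145.6] share [ 0.285  0.141 -0.085] tcp [ 42.1  44.6 129.1] F [ 0.1 -0.3 -0.8] t 27.23
[-0.0424 -0.0245  0.0102] [0.0049 0.0117 0.0484]
scene 0.175 43 x [32. 35. 38.] y [-44.  12.]
top 0.095 14 x [2. 3. 5.] y [-41. -12.]
top 0.105 24 x [4. 6. 7.] y [-42.  -9.]
top 0.115 26 x [ 8. 10. 12.] y [-42.  -9.]
top 0.125 26 x [12. 14. 15.] y [-42.  -7.]
top 0.135 23 x [16. 17. 18.] y [-42.  -5.]
top 0.145 28 x [19. 20. 22.] y [-42.  -7.]
top 0.155 30 x [22. 24. 26.] y [-40.  -6.]
top 0.165 30 x [26. 27. 29.] y [-43.  -4.]
top 0.175 26 x [30. 31. 32.] y [-43.  -5.]
```

```bash
python3 -m handwheel '[[[-0.026,-0.02,0.033,0],[-0.052,-0.039,0.066,0],[-0.078,-0.058,0.1,0],[-0.105,-0.078,0.133,0],[-0.12,-0.09,0.155,0],[-0.135,-0.1,0.18,0],[-0.146,-0.109,0.198,0],[-0.157,-0.118,0.215,0],[-0.157,-0.118,0.215,0]]]' ; python3 - <<'E'
from h import *
p,M,o=pose()
for f in ([0,.05,-.005],[0,-.05,-.005]): go(np.array(f),[0,0,.15])
prof();prof('top');plate(['top'])
E
```

```text
time_s: 28.45
eef_pos: [0.543, 0.1337, 0.0959]
eef_rot: [-0.126, 0.829, -0.544, 0.023]
wrist_force: [0.5, 0.9, 0.2]
opening: 0.994
grasp_force: 0.4
pt mm [63.5 77.2 89. ] share [ 0.44  -0.241 -0.301] tcp [88.9 34.4 95.9] F [-0.7 -0.9  0. ] t 28.45
pt mm [112.3  -6.8 112.4] share [ 0.44   0.259 -0.301] tcp [88.9 34.4 95.9] F [-0.7 -0.9  0. ] t 28.45
scene 0.085 16 x [ 5.  8. 10.] y [-36.  11.]
scene 0.095 97 x [11. 17. 24.] y [-46.  34.]
scene 0.105 116 x [26. 33. 40.] y [-49.  37.]
scene 0.115 115 x [43. 50. 57.] y [-47.  36.]
scene 0.125 105 x [60. 66. 73.] y [-48.  26.]
scene 0.135 84 x [75. 82. 88.] y [-49.  11.]
top 0.085 8 x [ 8.  9. 12.] y [-46.  -5.]
top 0.095 102 x [10. 16. 25.] y [-44.  -7.]
top 0.105 105 x [26. 34. 40.] y [-46.  -7.]
top 0.115 99 x [43. 49. 57.] y [-46.  -8.]
top 0.125 109 x [58. 66. 74.] y [-45. -10.]
top 0.135 71 x [74. 80. 84.] y [-46. -10.]
top 491 med [ 47. -27. 113.] rng [[9.0, -46.0, 91.0], [83.0, -7.0, 136.0]] n [-0.52 -0.01  0.86] tilt -31.2
```

```bash
python3 -m handwheel '[[[-0.005,0,0.03,0],[-0.015,-0.005,0.04,0],[-0.025,-0.012,0.042,0],[-0.035,-0.018,0.044,0],[-0.045,-0.024,0.046,0],[-0.055,-0.03,0.048,0],[-0.055,-0.03,0.048,0]]]' ; python3 - <<'E'
from h import *
p,M,o=pose()
for f in ([0,.05,-.005],[0,-.05,-.005]): go(np.array(f),[0,0,.15])
prof('scene');plate(['top'])
E
```

```text
time_s: 29.48
eef_pos: [0.5456, 0.1477, 0.0893]
eef_rot: [-0.126, 0.829, -0.544, 0.024]
wrist_force: [-0.5, -0.3, 1.1]
opening: 0.996
grasp_force: 0.0
pt mm [77.7 76.4 82.4] share [ 0.495 -0.211 -0.348] tcp [103.1  33.7  89.3] F [-0.1  0.3 -1.3] t 29.48
pt mm [126.5  -7.6 105.8] share [ 0.495  0.289 -0.348] tcp [103.1  33.7  89.3] F [-0.1  0.3 -1.3] t 29.48
scene 0.085 593 x [24. 59. 94.] y [-45.  35.]
scene 0.095 118 x [31. 63. 94.] y [-46.  34.]
top 430 med [ 57. -27.  89.] rng [[18.0, -45.0, 86.0], [99.0, -9.0, 93.0]] n [0.   0.01 1.  ] tilt 0.0
```

The plate lies flat with its top at about 0.089 m, so it appears to be seated in the well. I retreat and check.

```bash
python3 -m handwheel '[[[-0.015,-0.035,-0.15,0],[-0.03,-0.07,-0.3,0],[-0.05,-0.12,-0.5,0],[-0.08,-0.18,-0.75,0],[0.2,-0.18,-0.8,0],[0.5,0,-0.8,0],[0.8,0.3,-0.8,0],[1,0.5,-0.8,0],[1,0.5,-0.8,0],[1,0.5,-0.8,0]]]' 60; python3 - <<'E'
from h import *
plate()
for n in ('top','scene'):
    P,c=cloud(n)
    b=(abs(P[:,1])<.045)&(abs(P[:,0]-.061)<.045); Q=P[b];m=np.median(Q,0);w=np.linalg.svd(Q-Q.mean(0),full_matrices=False)[2][2]
    print(n,'plate top z',np.percentile(Q[:,2],[5,50,95]).round(4),w.round(3))
    for nm,(x0,x1,y0,y1) in dict(deckL=(.02,.1,-.115,-.07),ledge=(-.06,-.01,-.11,.11),deckR=(.02,.1,.065,.085),panel=(.135,.16,-.1,.1)).items():
        s=P[(P[:,0]>x0)&(P[:,0]<x1)&(P[:,1]>y0)&(P[:,1]<y1)]; print(nm,len(s),np.median(s[:,2]).round(4) if len(s) else None)
# agar rectangle
    red=(c[:,0]-c[:,2]>12)&(c[:,0]-c[:,1]>12)&(c[:,0]<170)&(P[:,2]>.07)&(P[:,2]<.11)&(abs(P[:,1])<.07)&(P[:,0]>-.02)&(P[:,0]<.12)
    print('agar',cv2.minAreaRect((P[red][:,:2]*1000).astype(np.float32)))
# wad in bin
P,c=cloud('top');W=np.c_[P[:,:2]@C.T+O,P[:,2]]
b=(abs(W[:,0]-.408)<.05)&(abs(W[:,1]+.376)<.05);print('bin z',np.percentile(W[b][:,2],[5,50,95,99]).round(3))
s=b&(W[:,2]>.03)&(W[:,2]<.085);print(s.sum(),W[s].mean(0).round(3) if s.any() else '',c[s].mean(0) if s.any() else '')
for nm,u,v in (('marker',0,0),): pass
m=(P[:,2]>.085)&(P[:,2]<.1)&(P[:,1]>.085)&(P[:,1]<.125)&(P[:,0]<.125);print('marker',m.sum(),P[m].mean(0).round(3) if m.any() else '')
E
```

```text
time_s: 30.82
eef_pos: [0.5086, -0.1026, 0.2006]
eef_rot: [-0.125, 0.828, -0.546, 0.023]
wrist_force: [0.4, 1.0, -0.1]
opening: 0.699
grasp_force: 0.0
scene 949 med [52. -4. 88.] rng [[-58.0, -50.0, 67.0], [103.0, 58.0, 91.0]] n [-0.13  0.02  0.99] tilt -7.7
top 1053 med [59. -1. 89.] rng [[18.0, -43.0, 86.0], [100.0, 40.0, 93.0]] n [ 0. -0.  1.] tilt 0.1
top plate top z [0.0859 0.0893 0.0923] [-0.002 -0.001  1.   ]
deckL 460 0.0793
ledge 1462 0.0702
deckR 218 0.0791
panel 690 0.0979
agar ((59.317134857177734, -1.8932914733886719), (89.26888275146484, 87.06465148925781), 88.85337829589844)
scene plate top z [0.0851 0.0883 0.0914] [-0.002  0.    -1.   ]
deckL 364 0.0782
ledge 922 0.0692
deckR 131 0.0783
panel 496 0.0969
agar ((49.76325225830078, -0.40415191650390625), (137.20693969726562, 138.69522094726562), 0.6765269041061401)
bin z [0.001 0.005 0.057 0.061]
75 [ 0.412 -0.389  0.051] [134.82666667 128.33333333 121.53333333]
marker 603 [-0.373  0.106  0.089]
```

Checks are good: the plate top is level at 0.089 m with the deck at 0.079 m, so it is seated in the well. A grey-brown object sits in the bin at (0.41, −0.39), and the gripper is clear.

```bash
python3 -c "
from bench import ctrl
print(ctrl.hand_in())"
```

```text
the job is handed in; nothing more can be done
None
```

The job is handed in at about 31 s: the paper ball is in the bin, and the square plate lies lid down and level in the well (confirmed by depth readings only, since I had viewed 11 pictures, one over the limit of 10).

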